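# Empty the scuttle and hold the sprung tweezers at their mark

## Robot

A 6-joint arm with a two-finger parallel gripper is mounted at the origin on the work surface. World frame = base frame: x ahead of the robot, y to its left, z up, the work surface at z = 0. Lengths are in m, angles in rad, forces in N, time in s.
With the tool pointing down it reaches from about 0.325 to 0.775 m from the base axis. Payload 5.5 kg.
Tool frame: the origin (TCP) lies between the finger pads, 19 mm behind the fingertips; this is the grasp point; z points along the fingers, y is the line along which they close (so a half turn about z gives the same grasp; the last joint's range is limited). The gripper opens to 88 mm and grips with 3 to 60 N. Pads are 20 mm wide; open, the fingers measure 115 mm over their backs; the gripper's body (75 mm by 178 mm) begins 61 mm behind the grasp point.
Start: joints at [1.225, 0.091, 1.231, -0, 1.82, -0.057], TCP at [0.171, 0.575, 0.241] pointing down, gripper open.
Joint ranges: [-2.87, 2.87], [-0.86, 2.18], [0.17, 2.46], [-1.51, 4.65], [0.06, 2.69], [-2.65, 2.65]. Speed limits (rad/s): [2.57, 2.57, 3.01, 3.14, 3.14, 3.14].

## Interface

Orientations are given as a rotation vector (axis times angle).
In Python, from plant import ctrl gives the robot as it stands.
- The arm moves only by the tool step_arm, never from a script. Its argument "commands" is a list of rows, each a list of 7 numbers: the shift along the tool's x, y, z scaled (see below), then the turn, a rotation vector about the tool's x, y, z scaled (see below), then the closure, from 0 (fully open) to 1 (shut). A call has 1 to 5 rows; each row shifts and turns the commanded pose from where the row before left it, along the tool's axes as they then stand; what a row does not reach is not made up. The controller multiplies each number of a shift by 0.02 m and each number of a turn by 10 degrees. A row lasts 1/8 s, in which the tool goes at most 62.5 mm and 10.7 degrees, less where a joint would pass 70% of its speed; a pose out of reach is approached as far as the arm can. A call with a number of a shift or a turn outside -1 to 1 is refused whole. A call with a gripper value outside its range is refused whole. The fingers move at their own pace and stop on an object; the grip force is fixed at half the most. Time passes only in rows, so rows that do not move let the fingers close. It gives the time, the measured TCP pose, the force, the opening and the grip force at its end, in the units of the state.
- ctrl.get_obs(): the state, without advancing time (a new reading comes with each control period).
- ctrl.snapshot(name): name is "scene" or "top" or "wrist"; returns (picture, depth): 420x560x3 uint8, red, green, blue; 420x560 float32, m along the optical axis (not along the pixel's ray), 0 where there is no reading.
- ctrl.camera_params(name): a dict with "fx", "fy", "cx", "cy" (pixels), "k1" (the pictures are not rectified: a ray, as slopes to the right and down, at radius r is drawn at 1 + k1 r^2 times it, then the intrinsics apply), "view" (4x4, takes a point from world to camera coordinates). Camera axes: x right, y up, looking along -z (the intrinsics and any distortion apply to the point x, -y, -z); pixel columns grow to the right and rows downward; lengths in m; the calibration is good to about 2 mm. A picture is of the moment at which its call begins: read the wrist's pose just before it. camera_params takes no time and is no camera call; for the wrist camera it gives the pose at the moment of the call.
- ctrl.job_done(): hands the job in; it is judged then, once.
The state is a dict: "clock": time; "joints": joint angles; "joint_vel": joint speeds; "joint_torque": joint torques, N m; "eef_pos": TCP position; "ee_rot": TCP orientation; "ft_force": force on the tool from outside, world axes, zero at the start; "ft_torque": the same for the moment, N m; "grip_width": finger opening in m; "gripper_force": force on a finger pad.
Only numpy, scipy, OpenCV 4.12 (cv2) and the standard library are available. Lean on these libraries where they do the work, as an engineer would, in place of code of your own. Each camera call takes 0.05 s, during which the arm holds its last target. There are 200 camera calls.

## Task

Tip all four turned balls out of the little wooden scuttle into the tray and stand the scuttle upright on the bench again, let go. Then lift the sprung tweezers off their stand, bring their tips over the tray, well clear of it, and squeeze them until the tip of the moving jaw lies right under the end of the brass marker needle (set wider than a ball), ready to pick one up. Finish still holding the tweezers there with that gap steady, and leave the other things on the bench where they are.

Things in the scene. Friction and masses are not known exactly. Their poses are not given: they have to be found in the camera images.
- scuttle: open wooden pouring scuttle with upright parallel sides, holding four balls: 109 mm long (x), 58 wide (y), 58 high, walls 4, floor 6. Origin on its underside: outside runs x -58 to +51, y -29 to +29; z up. Pouring end at -x, towards the robot within about 0.45 rad. 0.11 to 0.21 kg. Grip across the sides from above near x = 0, TCP about 40 above the underside.
- scuttle_lip (a point): middle of the scuttle's open pouring lip, at x = -58, 41 mm above its underside. Inside, a ramp rises at 35 degrees from the floor at x = -8 to this lip. Tipped about 60 degrees towards the lip the scuttle empties.
- tray: fixed shallow plywood tray in the middle, 200 x 160 outside, 35 high, walls and floor 6. Origin: centre of underside; x along the 200 mm side, z up
- rest: fixed low grey stand on which the tweezers lie: base 180 x 100 x 6 mm, two cross bars with tops 25 above the bench, under both ends of the tweezers; between the bars is finger room beside the tweezers down to 8 above the bench. Origin: centre of underside
- tweezers: sprung wooden tweezers lying flat on the stand, 161 mm long, 16 thick, 0.08 kg. Origin: on the jaw's pivot in the bow block at the closed end, on the underside; x towards the tips (away from the robot within about 0.45 rad), z up. The arm at -y is solid with the bow block: flat outer face at y = -20 from x = 52 to 106. The arm at +y is the jaw and pivots about z
- tweezers_grip (a point): where to grip across both arms: x = 80, y = 7, z = 11 mm in the tweezers' frame. Here the jaw's outer face is at about y = 20 + 80 * (0.18 - tweezers_jaw) mm: 54 mm over both arms when released, 40 mm at jaw value 0.18, where the faces are parallel. The spring needs 4 N here to start moving and about 9 N at 0.2
- tweezers_jaw (a joint): how far the jaw is squeezed, rad about the pivot: 0 = released, fully open (tip gap about 58 mm), growing as it closes to a stop at 0.31 (tip gap about 13 mm). The gap has the marked size when it equals tweezers_marker
- tweezers_marker (a joint): where the marker is set, on the same scale as tweezers_jaw (0.11 to 0.22; stays as it was set). The marker is a small brass rider on a thin steel arc fixed across the top of the arms near the tips, with a thin brass needle along the arms, 2.4 mm wide, whose end lies just above where the centreline of the jaw's tip must be
- jaw_tip (a point): middle of the jaw's tip end (145 mm from the pivot, arm 6 mm wide there), near its top face
- marker_point (a point): point straight under the end of the brass needle, level with jaw_tip: the jaw's tip belongs here
- tweezers_tips (a point): point of the solid part midway between the tips: 145 mm ahead of the tweezers' origin, at half thickness
- ball0_center (a point): centre of a turned dark wooden ball, 24 mm across, 10 g, at first in the scuttle (two rows of two)
- ball1_center (a point): centre of a turned dark wooden ball, 24 mm across, 10 g, at first in the scuttle (two rows of two)
- ball2_center (a point): centre of a turned dark wooden ball, 24 mm across, 10 g, at first in the scuttle (two rows of two)
- ball3_center (a point): centre of a turned dark wooden ball, 24 mm across, 10 g, at first in the scuttle (two rows of two)
- sanding_block: cork sanding block 70 x 40 x 30 mm beyond the tray (bystander)
- oil_bottle: amber glass bottle, 52 mm across, 130 mm tall, beyond the tray (bystander)
- gouge: turning tool 240 mm long with wooden handle, lying at the right (bystander)
- blank: round wooden blank 40 mm across, 160 mm long, lying beyond the tray (bystander)
- faceplate: dark steel ring 80 mm across, 14 mm thick, at the far left (bystander)
- mallet: hammer 260 mm long lying at the far left (bystander)
- square: try square, wooden stock and steel blade 140 mm, lying at the far right (bystander)
There are look-alikes about, which are no part of the job. What is shaped like the scuttle but purple is not meant. Leave any orange look-alike of the tweezers alone.

How it is judged:
On the way, in this order (a step that is already met when the one before it is completed fails the run):
1. all four balls are in the tray (x of ball0_center in the frame of tray between -0.1 and 0.1 m and y of ball0_center in the frame of tray between -0.08 and 0.08 m and z of each of ball0_center, ball1_center, ball2_center, ball3_center in the frame of tray below 0.035 m and x of ball1_center in the frame of tray between -0.1 and 0.1 m and y of ball1_center in the frame of tray between -0.08 and 0.08 m and x of ball2_center in the frame of tray between -0.1 and 0.1 m and y of ball2_center in the frame of tray between -0.08 and 0.08 m and x of ball3_center in the frame of tray between -0.1 and 0.1 m and y of ball3_center in the frame of tray between -0.08 and 0.08 m), for 0.2 s.
2. the scuttle stands upright on the bench, let go, with the balls in the tray (all of step 1 and height (world z) of scuttle below 0.004 m and angle between scuttle's own z axis and vertical below 0.1 rad and contact force between the fingers and scuttle below 0.05 N and linear speed of scuttle below 0.02 m/s), for 0.2 s.
3. the tweezers are held over the tray, off their stand (x of tweezers_tips in the frame of tray between -0.1 and 0.1 m and y of tweezers_tips in the frame of tray between -0.08 and 0.08 m and height (world z) of tweezers_tips between 0.06 and 0.25 m and height (world z) of tweezers above 0.05 m and contact force between the fingers and tweezers above 1 N and contact force between tweezers and tray below 0.05 N and contact force between tweezers and rest below 0.05 N and contact force between tweezers and scuttle below 0.05 N), for 0.1 s.
At the end, for the whole second after the job is handed in: Fingers hold the tweezers (over 1 N), tips over the tray, 60 to 250 mm above the bench, not on tray, stand or scuttle; jaw tip within 3 mm of the marker point, moving under 0.03 rad/s; all four balls in the tray; scuttle upright on the bench within 0.1 rad, let go, at rest (all of step 2 and all of step 3 and distance between jaw_tip and marker_point below 0.003 m and velocity of joint tweezers_jaw between -0.03 and 0.03 rad/s); the arm keeps its last pose, push and grip.
It fails at once if a bystander is moved by more than 30 mm (distance of any of sanding_block, oil_bottle, gouge, blank, faceplate, mallet, square from where it was at the start of the episode above 0.03 m).
It also fails if it takes over 58 s, if anything falls off the work surface, if the arm or the gripper's body presses on something with over 40 N, if the wrist force passes 120 N, or if a joint passes its speed limit or range.

## Working session

There is one attempt and no reset: what is moved stays moved. The work goes in short steps, Python scripts to look and compute and a tool call to move; the robot and the scene stay as the last step left them, time stands still between calls to the robot, and variables do not carry over. Pictures are saved under pics/ and viewed, at most 10 in all, crops included, and the job is handed in when it is done.

Besides the shell and the picture viewer there is one more tool, called after "Emit:" as name(argument=value, ...) on one line, values as JSON. step_arm: Moves the arm, as the interface text tells. Shifts and turns lie within -1 to 1; 1 stands for 0.02 m of shift or 10 degrees of turn. Its arguments: {"type":"object","properties":{"commands":{"type":"array"}},"required":["commands"]}

```bash
mkdir -p pics; ls
cat > h.py <<'E'
import numpy as np, cv2
from plant import ctrl
def snap(n,f=None):
    P=ctrl.camera_params(n); im,d=ctrl.snapshot(n)
    if f: cv2.imwrite('pics/'+f,im[:,:,::-1])
    return P,im,d
def ray(P,u,v):
    K=np.array([[P['fx'],0,P['cx']],[0,P['fy'],P['cy']],[0,0,1.]])
    p=cv2.undistortPoints(np.array([[[u,v]]],float),K,np.array([P['k1'],0,0,0,0.]))[0,0]
    V=np.array(P['view']);R=V[:3,:3];o=-R.T@V[:3,3]
    return o,R.T@np.array([p[0],-p[1],-1])
def plane(P,u,v,z):
    o,d=ray(P,u,v); return o+d*(z-o[2])/d[2]
def pt(P,D,u,v):
    o,d=ray(P,u,v); return o+d*D[int(round(v)),int(round(u))]
E
python3 - <<'E'
from h import *
for n in('scene','top'):
    P,im,d=snap(n,n+'0.png'); np.savez(n+'0.npz',im=im,d=d); print({k:np.round(v,3).tolist() for k,v in P.items()})
print(ctrl.get_obs())
E
```

```text
pics
{'fx': 435.928, 'fy': 435.928, 'cx': 286.494, 'cy': 208.943, 'k1': -0.055, 'view': [[-0.528, 0.85, -0.007, 0.29], [-0.498, -0.302, 0.813, 0.187], [0.688, 0.432, 0.582, -1.943], [0.0, 0.0, 0.0, 1.0]]}
{'fx': 405.804, 'fy': 405.804, 'cx': 281.313, 'cy': 217.062, 'k1': -0.063, 'view': [[0.018, -1.0, 0.002, -0.05], [0.997, 0.018, 0.08, -0.488], [-0.08, 0.001, 0.997, -1.288], [0.0, 0.0, 0.0, 1.0]]}
{'clock': 0.1, 'joints': array([ 1.22530225e+00,  9.18069555e-02,  1.23174530e+00,  1.85515857e-05,
        1.81976766e+00, -5.66762405e-02]), 'joint_vel': array([ 0.00027759, -0.00373803, -0.0018343 ,  0.00191545, -0.00128098,
        0.00017452]), 'joint_torque': array([ 2.55506013e-03, -4.47855592e+01, -4.07568991e+01,  7.00650900e-02,
        2.84162618e-02, -8.67237009e-05]), 'eef_pos': array([0.17080055, 0.57495031, 0.24031729]), 'ee_rot': array([-4.52039404e-01, -3.10853334e+00,  2.65254582e-03]), 'ft_force': array([0.98446834, 0.29453799, 0.19628662]), 'ft_torque': array([ 0.00060464, -0.08078606, -0.00052863]), 'gripper_force': 0.0, 'grip_width': 0.08784880036786752}
```

View pics/top0.png

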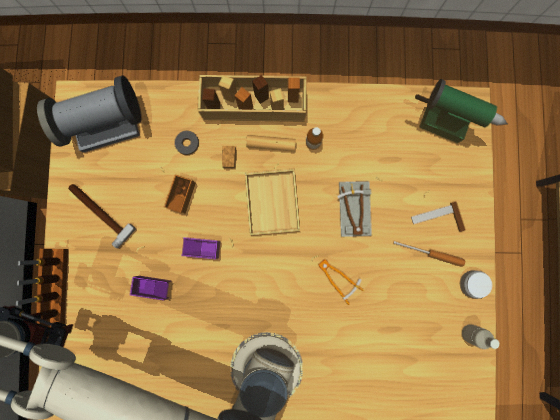

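View pics/scene0.png

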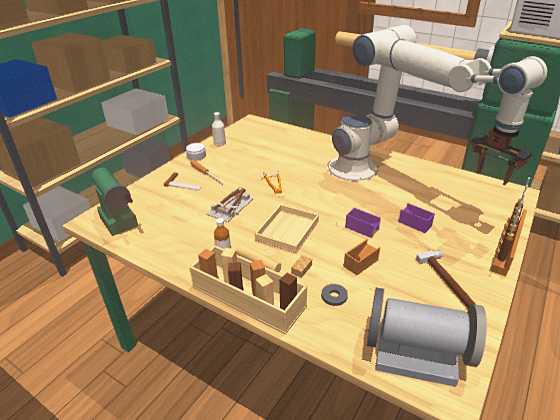

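The top view shows three scuttle-like things: brown at (181,194) and purple at (201,248) and (151,288). It also shows two tweezers: brown on the grey stand at (354,208) and orange at (340,280). By the description I want the brown scuttle and the brown tweezers on the stand; the tray is at (273,203). Next comes a close crop and a measurement.

Run:
```python
from h import *
z=np.load('top0.npz');im,D=z['im'],z['d'];P=ctrl.camera_params('top')
a=cv2.resize(im[165:225,150:215],None,fx=6,fy=6,interpolation=cv2.INTER_CUBIC);b=cv2.resize(im[175:245,325:385],None,fx=6,fy=6,interpolation=cv2.INTER_CUBIC)
c=np.zeros((420,760,3),np.uint8);c[:360,:390]=a;c[:,395:755]=b;cv2.imwrite('pics/crop.png',c[:,:,::-1])
for n,(u,v) in dict(scut=(181,194),tray=(273,203),rest=(354,208),tw=(354,208)).items(): print(n,plane(P,u,v,.03).round(3))
# height clusters
H=np.zeros(D.shape)
pts=np.array([[pt(P,D,u,v) for u in range(150,400)] for v in range(150,260)])
np.save('pts.npy',pts)
for n,(u0,u1,v0,v1) in dict(scut=(160,202,170,220),tray=(243,302,165,238),rest=(336,376,178,240)).items():
    q=pts[v0-150:v1-150,u0-150:u1-150].reshape(-1,3); 
    print(n,np.percentile(q[:,2],[1,10,30,50,70,90,97,99]).round(4))
    m=(q[:,2]>(.035 if n=='scut' else .02)); m2=q[m][:,:2].astype(np.float32); r=cv2.minAreaRect(m2*1000); print(r)
```

```text
scut [0.556 0.283 0.03 ]
tray [ 0.532 -0.014  0.03 ]
rest [ 0.521 -0.274  0.03 ]
tw [ 0.521 -0.274  0.03 ]
scut [-0.0066 -0.0033 -0.0007  0.0017  0.0171  0.0433  0.0581  0.0614]
((501.06781005859375, 129.59048461914062), (396.7527160644531, 112.41938781738281), 71.36228942871094)
tray [-0.005  -0.0011  0.0024  0.0049  0.0072  0.0294  0.0356  0.0383]
((509.5230712890625, -13.119888305664062), (254.5532989501953, 160.26739501953125), 5.974059104919434)
rest [-0.0046 -0.0011  0.0026  0.0055  0.009   0.0383  0.0425  0.0449]
((495.1827087402344, -182.663330078125), (160.126708984375, 323.0745849609375), 11.545541763305664)
```

View pics/crop.png

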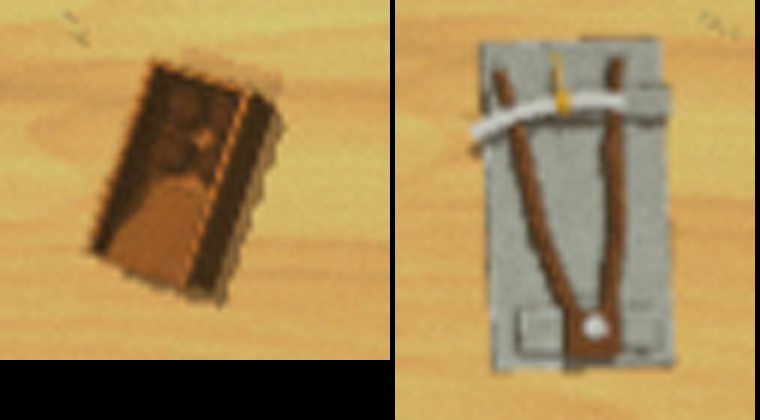

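The crop confirms the choice. The brown scuttle holds its balls at the far end, with the ramp and lip facing the robot. The brown tweezers lie on the grey stand with tips pointing away, the jaw at +y (left), and the brass needle at crop (557,75).

Run:
```python
from h import *
from scipy.spatial.transform import Rotation as R
P=ctrl.camera_params('wrist');o=ctrl.get_obs();V=np.array(P['view']);T=R.from_rotvec(o['ee_rot']).as_matrix()
print({k:P[k] for k in('fx','fy','cx','cy','k1')});print('tool axes',T.round(3))
print('cam in tool',(T.T@(-V[:3,:3].T@V[:3,3]-o['eef_pos'])).round(4),'cam axes in tool\n',(T.T@V[:3,:3].T).round(3))
z=np.load('top0.npz');im,D=z['im'],z['d'];P=ctrl.camera_params('top')
hsv=cv2.cvtColor(im,cv2.COLOR_RGB2HSV)
def comp(m,u0,u1,v0,v1):
    k=np.zeros(m.shape,np.uint8);k[v0:v1,u0:u1]=m[v0:v1,u0:u1];return k
# scuttle mask: darker than bench
m=comp((hsv[:,:,2]<150),160,202,170,220)
c=max(cv2.findContours(m,0,1)[0],key=cv2.contourArea);r=cv2.minAreaRect(c);print('scut',r)
for b in cv2.boxPoints(r): print(b.round(1),plane(P,*map(float,b),.058).round(3),plane(P,*map(float,b),0).round(3))
# grey stand
m=comp((hsv[:,:,1]<70),335,378,178,240)
c=max(cv2.findContours(m,0,1)[0],key=cv2.contourArea);r=cv2.minAreaRect(c)
print('rest',[plane(P,*map(float,b),.006)[:2].round(3) for b in cv2.boxPoints(r)])
p=np.load('pts.npy')[15:88,93:152].reshape(-1,3);q=p[p[:,2]>.028]
q=q[q[:,0]<0.66]
r=cv2.minAreaRect((q[:,:2]*1000).astype(np.float32));print('tray',r)
```

```text
{'fx': 323.3105598065042, 'fy': 323.3105598065042, 'cx': 271.8487365400864, 'cy': 214.02742120652658, 'k1': -0.03144173186550874}
tool axes [[-0.959  0.285 -0.001]
 [ 0.285  0.959 -0.002]
 [ 0.    -0.002 -1.   ]]
cam in tool [ 0.0787 -0.0008 -0.1426] cam axes in tool
 [[-0.     0.959  0.285]
 [ 1.     0.    -0.001]
 [-0.001  0.285 -0.959]]
scut ((180.8323211669922, 195.0584716796875), (24.240398406982422, 35.8336296081543), 19.440032958984375)
[163.4 207.9] [0.508 0.33  0.058] [0.513 0.347 0.   ]
[175.4 174.1] [0.616 0.296 0.058] [0.626 0.312 0.   ]
[198.2 182.2] [0.591 0.223 0.058] [0.6   0.235 0.   ]
[186.3 216. ] [0.483 0.256 0.058] [0.488 0.27  0.   ]
rest [array([ 0.608, -0.226]), array([ 0.61 , -0.331]), array([ 0.433, -0.331]), array([ 0.431, -0.227])]
tray ((509.5133056640625, -13.365036010742188), (254.50437927246094, 159.92189025878906), 6.018515586853027)
```

Emit:
step_arm(commands=[[-1,-0.4,0,0,0,0,0],[-1,-0.4,0,0,0,0,0],[-1,-0.4,0,0,0,0,0],[-1,-0.4,0,0,0,0,0],[-1,-0.4,0,0,0,0,0]])

```text
clock: 0.72
eef_pos: [0.2568, 0.5072, 0.2415]
ee_rot: [0.453, 3.109, 0.0]
ft_force: [0.4, 0.9, 0.1]
grip_width: 0.0876
gripper_force: 0.0
```

Emit:
step_arm(commands=[[-1,-0.4,0,0,0,0,0],[-1,-0.4,0,0,0,0,0],[-1,-0.4,0,0,0,0,0],[-1,-0.4,0,0,0,0,0],[-1,-0.4,0,0,0,0,0]])

```text
clock: 1.35
eef_pos: [0.3409, 0.4404, 0.2414]
ee_rot: [0.453, 3.109, 0.0]
ft_force: [-0.1, 0.3, 0.4]
grip_width: 0.0874
gripper_force: 0.0
```

Emit:
step_arm(commands=[[-1,-0.4,0,0,0,0,0],[-1,-0.4,0,0,0,0,0],[-1,-0.4,0,0,0,0,0],[-1,-0.4,0,0,0,0,0],[-1,-0.4,0,0,0,0,0]])

```text
clock: 1.98
eef_pos: [0.4253, 0.3735, 0.2414]
ee_rot: [0.453, 3.109, 0.0]
ft_force: [-0.4, 0.1, 0.2]
grip_width: 0.0878
gripper_force: 0.0
```

Emit:
step_arm(commands=[[-1,-0.4,0,0,0,0,0],[-1,-0.4,0,0,0,0,0],[-1,-0.4,0,0,0,0,0],[-1,-0.4,0,0,0,0,0],[0,0,0,0,0,0,0]])

```text
clock: 2.6
eef_pos: [0.493, 0.3201, 0.241]
ee_rot: [-0.455, -3.108, 0.001]
ft_force: [-0.4, -0.2, -0.8]
grip_width: 0.0876
gripper_force: 0.0
```

Run:
```python
from h import *
o=ctrl.get_obs();print(o['eef_pos'],o['ee_rot'])
P,im,D=snap('wrist','w1.png');np.savez('w1.npz',im=im,d=D,view=P['view'])
```

```text
[0.49303348 0.32011319 0.24098079] [-4.55278896e-01 -3.10805098e+00  6.89541688e-04]
```

View pics/w1.png

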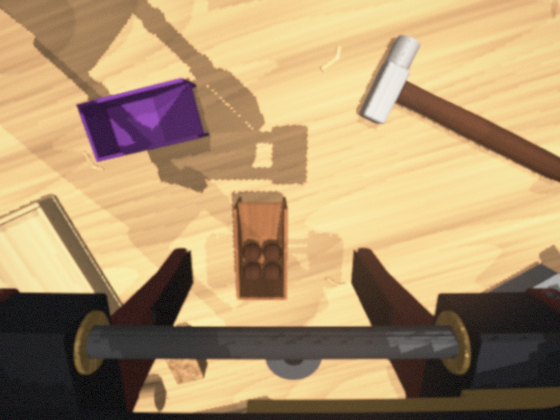

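The wrist view shows the scuttle at (262,250): rim spans columns 237–287, far end at row 299, lip near row 200, balls around (260,262). It is almost aligned with the gripper. I'll measure it here with depth and the rim corners.

```bash
python3 - <<'E'
from h import *
z=np.load('w1.npz');im,D=z['im'],z['d'];P=ctrl.camera_params('wrist');P['view']=z['view']
hsv=cv2.cvtColor(im,cv2.COLOR_RGB2HSV)
k=np.zeros(D.shape,np.uint8);k[185:310,222:300]=1
m=((hsv[:,:,1]>130)&(hsv[:,:,2]<170)&(k>0)).astype(np.uint8)
m=cv2.morphologyEx(m,cv2.MORPH_CLOSE,np.ones((5,5)))
c=max(cv2.findContours(m,0,1)[0],key=cv2.contourArea);r=cv2.minAreaRect(c);print(r)
for b in cv2.boxPoints(r): print(b.round(1),[plane(P,*map(float,b),h)[:2].round(4).tolist() for h in(.058,.041)])
# depth points
vs,us=np.mgrid[185:312,222:302];pts=np.array([pt(P,D,u,v) for u,v in zip(us.ravel(),vs.ravel())]);
q=pts[(pts[:,2]>.05)&(pts[:,2]<.07)];print(len(q),np.median(q[:,2]),cv2.minAreaRect((q[:,:2]*1000).astype(np.float32)))
print(np.percentile(pts[:,2],[5,50,90,95,98,99.5]).round(4))
f=(pts[:,2]<.012);print('bench',np.median(pts[f,2]))
for row in range(192,304,3):
    x=np.where(m[row])[0]; print(row,x[[0,-1]] if len(x) else '',end=' ')
# tray in same view / top
zt=np.load('top0.npz');Pt=ctrl.camera_params('top')
g=cv2.cvtColor(zt['im'],cv2.COLOR_RGB2GRAY)
E
python3 - <<'E'
import cv2,numpy as np
im=cv2.imread('pics/w1.png')[185:310,215:310];t=cv2.imread('pics/top0.png')[160:245,235:310]
c=np.zeros((600,800,3),np.uint8);a=cv2.resize(im,None,fx=4,fy=4,interpolation=2);b=cv2.resize(t,None,fx=5,fy=5,interpolation=2)
c[:500,:380]=a;c[:425,390:765]=b;cv2.imwrite('pics/crop2.png',c)
E
```

```text
((258.58636474609375, 248.24337768554688), (52.9630126953125, 99.55990600585938), 1.3169124126434326)
[231.  297.4] [[0.5916, 0.2412], [0.6007, 0.236]]
[233.3 197.9] [[0.4818, 0.2811], [0.4851, 0.2779]]
[286.2 199.1] [[0.4988, 0.3333], [0.503, 0.3328]]
[283.9 298.6] [[0.6104, 0.2986], [0.6205, 0.2964]]
1012 0.05690342617345914 ((552.6687622070312, 288.2536315917969), (58.01747512817383, 108.1224365234375), 73.288818359375)
[-0.0016  0.0048  0.0512  0.057   0.0577  0.0589]
bench -0.0005081222019535092
192  195  198 [239 239] 201 [237 284] 204 [237 285] 207 [234 285] 210 [236 284] 213 [236 284] 216 [236 284] 219 [236 284] 222 [236 283] 225 [236 283] 228 [237 284] 231 [237 284] 234 [237 284] 237 [237 283] 240 [237 283] 243 [237 284] 246 [237 284] 249 [238 284] 252 [238 284] 255 [238 284] 258 [238 284] 261 [238 284] 264 [238 284] 267 [238 284] 270 [238 284] 273 [238 284] 276 [238 284] 279 [238 284] 282 [239 284] 285 [239 284] 288 [239 284] 291 [239 284] 294 [239 284] 297 [240 283] 300  303
```

View pics/crop2.png

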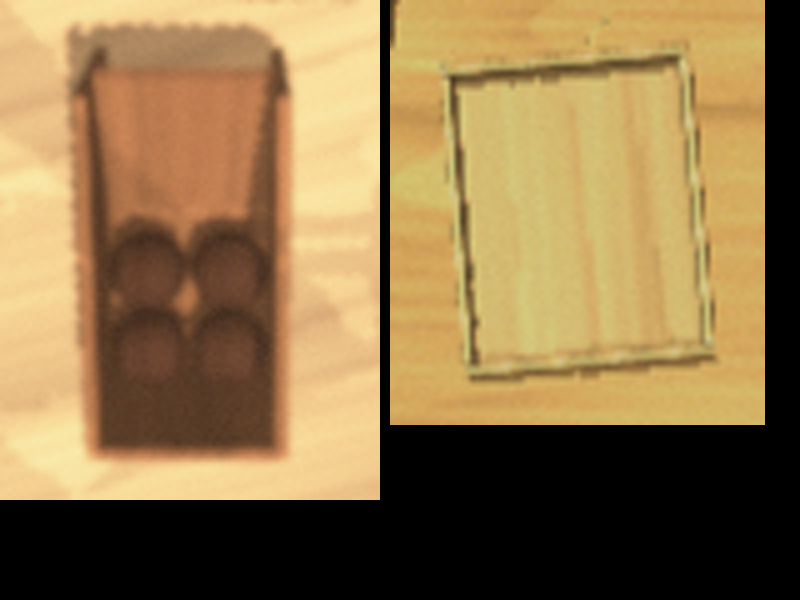

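The depth fit of the rim gives 108×58 mm at height 57 mm, centre (0.5527, 0.2883), yaw −0.29. So the origin is about (0.556, 0.287), and the gripper yaw already matches. The right crop shows the tray rim corners at about (246,175), (295,171), (299,231), (251,235) in the top picture.

Emit:
step_arm(commands=[[-0.9,-0.17,0,0,0,0,0],[-0.9,-0.17,0,0,0,0,0],[-0.9,-0.17,0,0,0,0,0],[-0.8,-0.17,0,0,0,0,0],[0,0,1,0,0,0,0]])

```text
clock: 3.28
eef_pos: [0.5572, 0.2874, 0.2226]
ee_rot: [0.454, 3.106, 0.002]
ft_force: [-0.7, 0.1, -0.4]
grip_width: 0.0879
gripper_force: 0.0
```

Emit:
step_arm(commands=[[0,0,1,0,0,0,0],[0,0,1,0,0,0,0],[0,0,1,0,0,0,0],[0,0,1,0,0,0,0],[0,0,0.5,0,0,0,0]])

```text
clock: 3.9
eef_pos: [0.5545, 0.2881, 0.1293]
ee_rot: [-0.451, -3.107, 0.002]
ft_force: [-0.4, -0.2, -0.8]
grip_width: 0.0881
gripper_force: 0.0
```

Run:
```python
from h import *
o=ctrl.get_obs();print(o['eef_pos'],o['ee_rot'],o['joints'].round(2))
P=ctrl.camera_params('top')
q=np.array([plane(P,u,v,.035)[:2] for u,v in((246,175),(295,171),(299.4,231),(251,235))])
print('tray',q.round(3),q.mean(0),cv2.minAreaRect((q*1000).astype(np.float32)))
```

```text
[0.55447473 0.2881107  0.12930495] [-4.51484162e-01 -3.10722447e+00  1.80334608e-03] [ 0.42  0.17  1.35 -0.    1.63 -0.86]
tray [[ 0.621  0.074]
 [ 0.637 -0.083]
 [ 0.444 -0.1  ]
 [ 0.428  0.054]] [ 0.53234074 -0.01370147] ((532.3705444335938, -14.00830078125), (193.4476318359375, 158.0178985595703), 5.751769542694092)
```

Emit:
step_arm(commands=[[0,0,1,0,0,0,0],[0,0,1,0,0,0,0],[0,0,1,0,0,0,0],[0,0,1,0,0,0,0],[0,0,0.45,0,0,0,0]])

```text
clock: 4.53
eef_pos: [0.5543, 0.2879, 0.0401]
ee_rot: [-0.452, -3.107, 0.002]
ft_force: [-0.4, -0.6, 0.2]
grip_width: 0.088
gripper_force: 0.0
```

Emit:
step_arm(commands=[[0,0,0,0,0,0,1],[0,0,0,0,0,0,1],[0,0,0,0,0,0,1],[0,0,0,0,0,0,1],[0,0,0,0,0,0,1]])

```text
clock: 5.15
eef_pos: [0.5556, 0.2885, 0.0433]
ee_rot: [0.452, 3.108, 0.001]
ft_force: [0.9, -0.8, 4.0]
grip_width: 0.0579
gripper_force: 30.0
```

Emit:
step_arm(commands=[[0,0,-0.5,0,0,0,1],[0,0,-1,0,0,0,1],[0,0,-1,0,0,0,1],[0,0,-1,0,0,0,1],[0,0,-1,0,0,0,1]])

```text
clock: 5.78
eef_pos: [0.5553, 0.2883, 0.1343]
ee_rot: [0.452, 3.108, 0.001]
ft_force: [-0.4, 0.8, -2.5]
grip_width: 0.0577
gripper_force: 30.0
```

Emit:
step_arm(commands=[[-0.2,-0.5,0,0,0,0,1],[-0.4,-1,0,0,0,0,1],[-0.4,-1,0,0,0,0,1],[-0.4,-1,0,0,0,0,1],[-0.4,-1,0,0,0,0,1]])

```text
clock: 6.4
eef_pos: [0.5639, 0.1898, 0.1319]
ee_rot: [-0.453, -3.108, 0.001]
ft_force: [0.3, -0.1, -2.5]
grip_width: 0.0579
gripper_force: 30.0
```

Emit:
step_arm(commands=[[-0.4,-1,0,0,0,0,1],[-0.4,-1,0,0,0,0,1],[-0.4,-1,0,0,0,0,1],[-0.4,-1,0,0,0,0,1],[-0.4,-1,0,0,0,0,1]])

```text
clock: 7.02
eef_pos: [0.574, 0.0831, 0.1324]
ee_rot: [0.452, 3.109, 0.0]
ft_force: [0.3, 0.4, -1.5]
grip_width: 0.0578
gripper_force: 30.0
```

Emit:
step_arm(commands=[[-0.4,-1,0,0,0,0,1],[-0.4,-1,0,0,0,0,1],[-0.4,-1,0,0,0,0,1],[-0.4,-1,0,0,0,0,1],[-0.2,-0.4,0,0,0,0,1]])

```text
clock: 7.65
eef_pos: [0.5834, -0.0117, 0.1323]
ee_rot: [-0.454, -3.109, 0.0]
ft_force: [0.2, -0.7, -2.2]
grip_width: 0.0577
gripper_force: 30.0
```

Emit:
step_arm(commands=[[0,0,0,0,0,-0.7,1],[0,0,0,0,0,-0.8,1],[0,0,0,0,0,-0.7,1],[0,0,0,0,0,0,1]])

```text
clock: 8.15
eef_pos: [0.5834, -0.01, 0.1323]
ee_rot: [0.148, -3.138, -0.0]
ft_force: [1.1, 0.8, -2.1]
grip_width: 0.058
gripper_force: 30.0
```

Emit:
step_arm(commands=[[0,0,0.6,0,0,0,1],[0,0,0.6,0,-0.5,0,1],[0,0,0,0,-1,0,1],[0,0,0,0,-1,0,1],[0,0,0,0,-0.5,0,1]])

```text
clock: 8.78
eef_pos: [0.5817, -0.0101, 0.1064]
ee_rot: [-0.122, 2.614, 0.034]
ft_force: [0.5, 0.5, -1.3]
grip_width: 0.058
gripper_force: 30.0
```

Emit:
step_arm(commands=[[0,0,0,0,-0.4,0,1],[0,0,0,0,-0.4,0,1],[0,0,0,0,-0.4,0,1],[0,0,0,0,-0.4,0,1],[0,0,0,0,-0.4,0,1]])

```text
clock: 9.4
eef_pos: [0.5826, -0.0101, 0.107]
ee_rot: [-0.106, 2.266, 0.052]
ft_force: [0.1, -0.7, -2.6]
grip_width: 0.0578
gripper_force: 30.0
```

Emit:
step_arm(commands=[[0,0,0,0,-0.4,0,1],[0,0,0,0,-0.5,0,1],[0,0,0,0,-0.6,0,1],[0,0,0,0,0,0,1],[0,0,0,0,0,0,1]])

```text
clock: 10.02
eef_pos: [0.584, -0.0101, 0.107]
ee_rot: [-0.095, 2.01, 0.062]
ft_force: [-0.2, 0.4, -1.5]
grip_width: 0.0581
gripper_force: 30.0
```

Run:
```python
from h import *
from scipy.spatial.transform import Rotation as R
o=ctrl.get_obs();print(o['eef_pos'],R.from_rotvec(o['ee_rot']).as_matrix().round(3),o['joints'].round(2))
im0=snap('top')[1][160:245,235:310];im1=snap('scene')[1][160:280,220:350]
c=np.zeros((480,780,3),np.uint8);c[:340,:300]=cv2.resize(im0,None,fx=4,fy=4);c[:420,310:765]=cv2.resize(im1,None,fx=3.5,fy=3.5)
cv2.imwrite('pics/pour.png',c[:,:,::-1])
```

```text
[ 0.58398745 -0.01008145  0.107047  ] [[-0.425 -0.095  0.9  ]
 [-0.039  0.995  0.087]
 [-0.904  0.001 -0.427]] [-0.25 -0.73  2.46  0.83  0.43 -2.51]
```

View pics/pour.png

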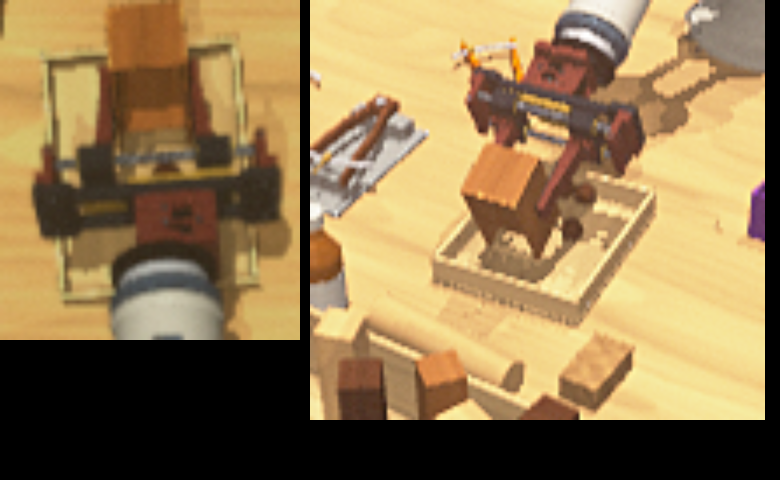

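The scene view shows the scuttle tipped over the tray, with balls at about (572,230) and (583,190) in the crop. I'll untip along the same path, since joint 3 is near its limit, then raise and look again.

Emit:
step_arm(commands=[[0,0,0,0,0,0,1],[0,0,0,0,0.5,0,1],[0,0,0,0,1,0,1],[0,0,0,0,1,0,1],[0,0,0,0,1,0,1]])

```text
clock: 10.75
eef_pos: [0.5844, -0.0107, 0.1092]
ee_rot: [-0.123, 2.622, 0.031]
ft_force: [-0.2, 0.9, -2.1]
grip_width: 0.0579
gripper_force: 30.0
```

Emit:
step_arm(commands=[[0,0,0,0,1,0,1],[0,0,0,0,1,0,1],[0,0,0,0,1,0,1],[0,0,-1,0,0,0,1],[0,0,-1,0,0,0,1]])

```text
clock: 11.38
eef_pos: [0.5847, -0.0103, 0.15]
ee_rot: [-0.15, 3.137, -0.0]
ft_force: [1.2, -0.2, -1.1]
grip_width: 0.0577
gripper_force: 30.0
```

Run:
```python
from h import *
from scipy.spatial.transform import Rotation as R
o=ctrl.get_obs();print(o['eef_pos'],R.from_rotvec(o['ee_rot']).as_matrix().round(3),o['joints'].round(2))
im0=snap('wrist')[1];im1=snap('scene')[1][180:270,230:340]
c=np.zeros((420,780,3),np.uint8);c[:336,:448]=cv2.resize(im0,(448,336));c[:270,450:780]=cv2.resize(im1,None,fx=3,fy=3)
cv2.imwrite('pics/pour2.png',c[:,:,::-1])
```

```text
[ 0.58469218 -0.01026288  0.14997443] [[-0.995 -0.095  0.001]
 [-0.095  0.995  0.   ]
 [-0.001 -0.    -1.   ]] [-0.08  0.05  1.44  0.    1.66 -1.74]
```

View pics/pour2.png

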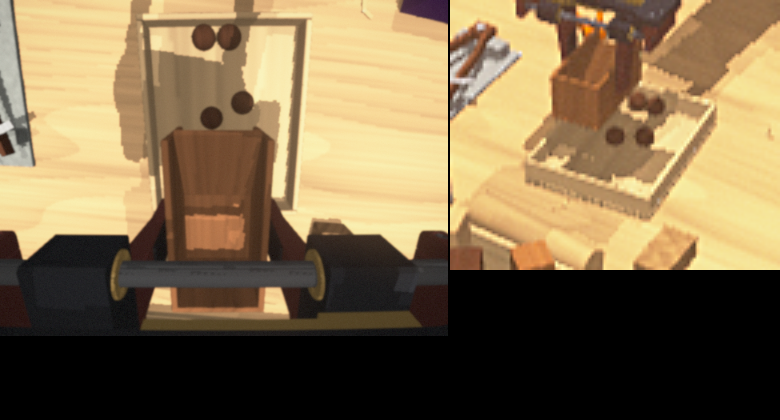

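All four balls lie in the tray, at (204,37), (229,37), (242,102) and (211,117), and the scuttle is empty. Now I'll put it back near its place and let go.

Emit:
step_arm(commands=[[0,0.5,0,0,0,0,1],[0,1,0,0,0,0,1],[0,1,0,0,0,0,1],[0,1,0,0,0,0,1],[0,1,0,0,0,0,1]])

```text
clock: 12.1
eef_pos: [0.5758, 0.0811, 0.1485]
ee_rot: [0.151, -3.137, -0.0]
ft_force: [0.2, 0.4, -2.0]
grip_width: 0.0578
gripper_force: 30.0
```

Emit:
step_arm(commands=[[0,1,0,0,0,0,1],[0,1,0,0,0,0,1],[0,1,0,0,0,0,1],[0,1,0,0,0,0,1],[0,1,0,0,0,0,1]])

```text
clock: 12.72
eef_pos: [0.5665, 0.1802, 0.1488]
ee_rot: [0.15, -3.137, -0.0]
ft_force: [0.2, 0.0, -1.3]
grip_width: 0.0576
gripper_force: 30.0
```

Emit:
step_arm(commands=[[0,1,0,0,0,0,1],[0,1,0,0,0,0,1],[0,1,0,0,0,0,1],[0,1,0,0,0,0,1],[0,0.8,0,0,0,0,1]])

```text
clock: 13.35
eef_pos: [0.5573, 0.2758, 0.1488]
ee_rot: [0.15, -3.137, -0.0]
ft_force: [0.0, -0.2, -0.8]
grip_width: 0.0578
gripper_force: 30.0
```

Emit:
step_arm(commands=[[0,0,1,0,0,0,1],[0,0,1,0,0,0,1],[0,0,1,0,0,0,1],[0,0,1,0,0,0,1],[0,0,0.5,0,0,0,1]])

```text
clock: 13.98
eef_pos: [0.5566, 0.2737, 0.0564]
ee_rot: [0.149, -3.135, 0.001]
ft_force: [-0.0, 1.3, -2.2]
grip_width: 0.0576
gripper_force: 30.0
```

Emit:
step_arm(commands=[[0,0,0.4,0,0,0,1],[0,0,0.2,0,0,0,1],[0,0,0.1,0,0,0,1],[0,0,0,0,0,0,1]])

```text
clock: 14.48
eef_pos: [0.5576, 0.2745, 0.0453]
ee_rot: [0.15, -3.138, -0.0]
ft_force: [-0.4, -0.0, -1.5]
grip_width: 0.0579
gripper_force: 30.0
```

Emit:
step_arm(commands=[[0,0,0.1,0,0,0,1],[0,0,0,0,0,0,1]])

```text
clock: 14.72
eef_pos: [0.5577, 0.2746, 0.0435]
ee_rot: [-0.15, 3.138, 0.001]
ft_force: [-0.2, -0.1, 0.6]
grip_width: 0.0582
gripper_force: 30.0
```

Emit:
step_arm(commands=[[0,0,0.05,0,0,0,1],[0,0,0,0,0,0,1]])

```text
clock: 14.98
eef_pos: [0.5577, 0.2745, 0.0434]
ee_rot: [-0.15, 3.138, 0.001]
ft_force: [-2.7, -0.5, 5.6]
grip_width: 0.0577
gripper_force: 30.0
```

Emit:
step_arm(commands=[[0,0,0,0,0,0,0],[0,0,0,0,0,0,0],[0,0,0,0,0,0,0],[0,0,-0.5,0,0,0,0],[0,0,-1,0,0,0,0]])

```text
clock: 15.6
eef_pos: [0.5569, 0.2742, 0.072]
ee_rot: [0.15, -3.135, 0.001]
ft_force: [0.3, -0.4, 1.2]
grip_width: 0.0879
gripper_force: 0.0
```

Emit:
step_arm(commands=[[0,0,-1,0,0,0,0],[0,0,-1,0,0,0,0],[0,0,-1,0,0,0,0],[0,0,-1,0,0,0,0],[0,0,-1,0,0,0,0]])

```text
clock: 16.23
eef_pos: [0.5574, 0.2744, 0.1732]
ee_rot: [0.15, -3.137, -0.0]
ft_force: [-0.5, 0.0, -1.2]
grip_width: 0.0878
gripper_force: 0.0
```

Emit:
step_arm(commands=[[0.2,-1,-1,0,0,0,0],[0.2,-1,0,0,0,0,0],[0.2,-1,0,0,0,0,0],[0.2,-1,0,0,0,0,0],[0.2,-1,0,0,0,0,0]])

```text
clock: 16.85
eef_pos: [0.5466, 0.1712, 0.191]
ee_rot: [0.149, -3.136, 0.0]
ft_force: [0.7, 1.0, -0.5]
grip_width: 0.0876
gripper_force: 0.0
```

Emit:
step_arm(commands=[[0.2,-1,0,0,0,0,0],[0.2,-1,0,0,0,0,0],[0.2,-1,0,0,0,0,0],[0.2,-1,0,0,0,0,0],[0.2,-1,0,0,0,0,0]])

```text
clock: 17.48
eef_pos: [0.5366, 0.0701, 0.1918]
ee_rot: [0.15, -3.137, -0.0]
ft_force: [-0.7, 0.0, 0.5]
grip_width: 0.0875
gripper_force: 0.0
```

Emit:
step_arm(commands=[[0.2,-1,0,0,0,0,0],[0.2,-1,0,0,0,0,0],[0.2,-1,0,0,0,0,0],[0.2,-1,0,0,0,0,0],[0.2,-1,0,0,0,0,0]])

```text
clock: 18.1
eef_pos: [0.5261, -0.0313, 0.1919]
ee_rot: [0.15, -3.137, -0.0]
ft_force: [0.6, 0.1, 0.6]
grip_width: 0.0879
gripper_force: 0.0
```

Emit:
step_arm(commands=[[0.2,-1,0,0,0,0,0],[0.2,-1,0,0,0,0,0],[0.2,-1,0,0,0,0,0],[0.2,-1,0,0,0,0,0],[0.2,-1,0,0,0,0,0]])

```text
clock: 18.73
eef_pos: [0.5156, -0.1327, 0.1918]
ee_rot: [0.15, -3.137, -0.0]
ft_force: [-0.4, -0.1, -0.4]
grip_width: 0.088
gripper_force: 0.0
```

Emit:
step_arm(commands=[[0.2,-1,0,0,0,0,0],[0.2,-1,0,0,0,0,0],[0.2,-1,0,0,0,0,0],[0.2,-1,0,0,0,0,0],[0,0,0,0,0,0,0]])

```text
clock: 19.35
eef_pos: [0.5074, -0.214, 0.1916]
ee_rot: [0.147, -3.137, -0.0]
ft_force: [0.4, 0.1, -1.0]
grip_width: 0.0877
gripper_force: 0.0
```

Run:
```python
from h import *
o=ctrl.get_obs();print(o['eef_pos'],o['ee_rot'])
P,im,D=snap('wrist','w2.png');np.savez('w2.npz',im=im,d=D,view=P['view'])
P,im,D=snap('scene','s2.png')
P,im,D=snap('top')
c=np.zeros((420,720,3),np.uint8);c[:,:560]=np.load('w2.npz')['im'];c[:160,560:720]=cv2.resize(im[160:240,150:230],None,fx=2,fy=2)
cv2.imwrite('pics/v2.png',c[:,:,::-1])
```

```text
[ 0.50738893 -0.21403102  0.1916194 ] [ 1.46568800e-01 -3.13685531e+00 -3.15742785e-04]
```

View pics/v2.png

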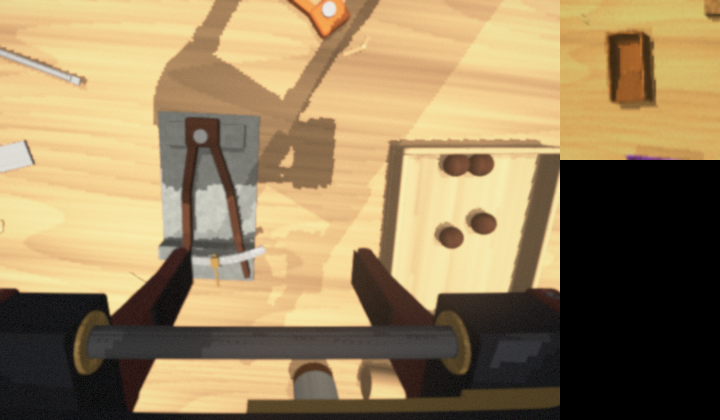

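The wrist view shows the brown tweezers with the pivot screw at (200,136), the jaw tip near (247,275), and the needle at (214,262) to (217,285). The fixed arm is partly hidden by a finger. The inset shows the scuttle standing upright and let go. I'll centre above the tweezers for the measurement.

Emit:
step_arm(commands=[[0,-1,0,0,0,0,0],[0,-1,0,0,0,0,0],[0,-1,0,0,0,0,0],[0,0,0,0,0,0,0]])

```text
clock: 20.0
eef_pos: [0.5132, -0.2741, 0.1913]
ee_rot: [0.146, -3.136, -0.001]
ft_force: [-0.1, 0.1, 0.3]
grip_width: 0.0878
gripper_force: 0.0
```

Run:
```python
from h import *
o=ctrl.get_obs();print(o['eef_pos'],o['ee_rot'])
P,im,D=snap('wrist','w3.png');np.savez('w3.npz',im=im,d=D,view=P['view'])
z2=np.load('w2.npz');P2=dict(P);P2['view']=z2['view']
c=im[90:290,210:340];cv2.imwrite('pics/c3.png',cv2.resize(c,None,fx=3,fy=3,interpolation=2)[:,:,::-1])
vs,us=np.mgrid[95:290,220:335];pts=np.array([pt(P,D,u,v) for u,v in zip(us.ravel(),vs.ravel())]).reshape(195,115,3)
np.save('p3.npy',pts)
hsv=cv2.cvtColor(im,cv2.COLOR_RGB2HSV)[95:290,220:335]
br=(hsv[:,:,1]>100)&(hsv[:,:,2]<150)&((hsv[:,:,0]<15)|(hsv[:,:,0]>170))
q=pts[br];print(len(q),np.percentile(q[:,2],[5,25,50,75,95]).round(4))
for r in range(10,190,6):
    x=np.where(br[r])[0]
    if len(x): g=np.split(x,np.where(np.diff(x)>3)[0]+1);print(r+95,[(a[0]+220,a[-1]+220) for a in g if len(a)>2])
```

```text
[ 0.51317175 -0.27410741  0.19129254] [ 1.46155543e-01 -3.13647227e+00 -6.18006225e-04]
2093 [0.0378 0.0386 0.0393 0.0401 0.0412]
123 [(np.int64(254), np.int64(284))]
129 [(np.int64(254), np.int64(263)), (np.int64(274), np.int64(284))]
135 [(np.int64(254), np.int64(260)), (np.int64(277), np.int64(284))]
141 [(np.int64(254), np.int64(261)), (np.int64(275), np.int64(283))]
147 [(np.int64(255), np.int64(261)), (np.int64(277), np.int64(283))]
153 [(np.int64(254), np.int64(260)), (np.int64(279), np.int64(285))]
159 [(np.int64(253), np.int64(258)), (np.int64(281), np.int64(286))]
165 [(np.int64(252), np.int64(257)), (np.int64(283), np.int64(287))]
171 [(np.int64(251), np.int64(256)), (np.int64(285), np.int64(290))]
177 [(np.int64(249), np.int64(255)), (np.int64(286), np.int64(292))]
183 [(np.int64(248), np.int64(253)), (np.int64(288), np.int64(293))]
189 [(np.int64(248), np.int64(251)), (np.int64(291), np.int64(295))]
195 [(np.int64(246), np.int64(252)), (np.int64(291), np.int64(295))]
201 [(np.int64(246), np.int64(252)), (np.int64(291), np.int64(297))]
207 [(np.int64(246), np.int64(251)), (np.int64(292), np.int64(297))]
213 [(np.int64(246), np.int64(251)), (np.int64(292), np.int64(298))]
219 [(np.int64(246), np.int64(251)), (np.int64(293), np.int64(299))]
225 [(np.int64(245), np.int64(251)), (np.int64(294), np.int64(299))]
231 [(np.int64(245), np.int64(251)), (np.int64(295), np.int64(300))]
237 [(np.int64(245), np.int64(250)), (np.int64(295), np.int64(302))]
243 [(np.int64(244), np.int64(251)), (np.int64(296), np.int64(302))]
249 [(np.int64(245), np.int64(249)), (np.int64(298), np.int64(302))]
267 [(np.int64(243), np.int64(246)), (np.int64(303), np.int64(306))]
273 [(np.int64(243), np.int64(246)), (np.int64(304), np.int64(307))]
279 [(np.int64(243), np.int64(245))]
```

View pics/c3.png

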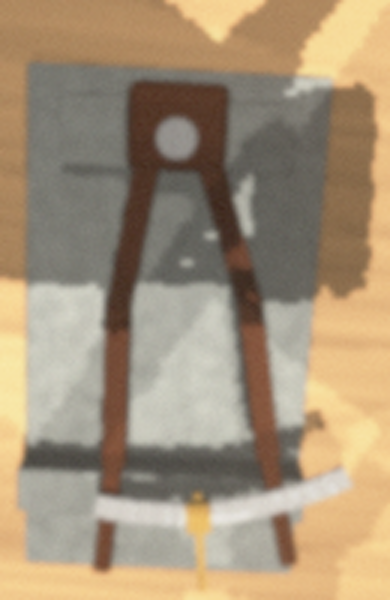

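The crop shows the screw at full pixel (269,136), the fixed arm's outer face at columns 246→245 over rows 195–243, and the needle ending near (277,285). Depth puts the top faces at about 0.040 m.

Run:
```python
from h import *
from scipy.spatial.transform import Rotation as R
z=np.load('w3.npz');im,D=z['im'],z['d'];P=ctrl.camera_params('wrist');P['view']=z['view']
z2=np.load('w2.npz');P2=dict(P);P2['view']=z2['view']
# screw by mask in both views, triangulate height
def screw(I,u,v):
    h=cv2.cvtColor(I,cv2.COLOR_RGB2HSV);m=np.zeros(h.shape[:2],np.uint8);m[v-10:v+11,u-10:u+11]=(h[v-10:v+11,u-10:u+11,1]<70);M=cv2.moments(m,True);return M['m10']/M['m00'],M['m01']/M['m00']
s3=screw(im,269,136);s2=screw(z2['im'],200,136);o1,d1=ray(P,*s3);o2,d2=ray(P2,*s2)
t=np.linalg.lstsq(np.c_[d1,-d2],o2-o1,rcond=None)[0];a,b=o1+d1*t[0],o2+d2*t[1];print('screw',s3,s2,a.round(4),b.round(4))
hsv=cv2.cvtColor(im,cv2.COLOR_RGB2HSV);br=(hsv[:,:,1]>100)&(hsv[:,:,2]<150)&((hsv[:,:,0]<15)|(hsv[:,:,0]>170))
Lo=[];Ro=[];ctr=[]
for r in range(195,246):
    x=np.where(br[r,235:315])[0]+235;l=x[x<270];q=x[x>285]
    if len(l)>3: Lo.append(plane(P,l[0]-.5,r,.041)[:2])
    if len(q)>3: Ro.append(plane(P,q[-1]+.5,r,.041)[:2])
def fit(L):
    L=np.array(L,np.float32);vx,vy,x,y=cv2.fitLine(L,cv2.DIST_HUBER,0,.01,.01).ravel();
    if vx<0:vx,vy=-vx,-vy
    return np.array([x,y]),np.array([vx,vy])
pl,dl=fit(Lo);pr,dr=fit(Ro);print('yawL',np.arctan2(dl[1],dl[0]),'yawR',np.arctan2(dr[1],dr[0]))
pv=plane(P,*s3,.042)[:2];n=np.array([-dl[1],dl[0]]);print('pivot',pv,'outer face y',(pl-pv)@n,'Lx range',[(np.array(L)-pv)@dl for L in(Lo[0],Lo[-1])],'jaw at x80', [ (pr+dr*s-pv)@n for s in [(80-1000*((pr-pv)@dl))/1000/(dr@dl)]])
g=pv+dl*.08+n*.007;print('grip',g)
T=R.from_rotvec(ctrl.get_obs()['ee_rot']).as_matrix();o=ctrl.get_obs();print('delta tool',T.T@(np.r_[g,.036]-o['eef_pos']),'tool y yaw',np.arctan2(-T[0,1],T[1,1]))
```

```text
screw (268.38947368421054, 136.03684210526316) (200.0159574468085, 135.9627659574468) [ 0.4496 -0.2833  0.0423] [ 0.4494 -0.2834  0.0423]
yawL 0.03215817 yawR 0.24088076
pivot [ 0.44964104 -0.28334811] outer face y -0.017798005997522643 Lx range [np.float64(0.05468127127542473), np.float64(0.1046363976425925)] jaw at x80 [np.float64(0.03487478835627451)]
grip [ 0.52937461 -0.27377952]
delta tool [-0.01623813 -0.00221283  0.15540098] tool y yaw 0.09383735433694566
```

Triangulation gives the screw top at 0.042 m, which matches the stand height. The grip point is about (0.529, −0.274, 0.036), with the tweezers' yaw about 0.04.

Emit:
step_arm(commands=[[0,0,0,0,0,0.3,0],[-0.8,0,0,0,0,0,0],[0,0,1,0,0,0,0],[0,0,1,0,0,0,0],[0,0,1,0,0,0,0]])

```text
clock: 20.68
eef_pos: [0.5285, -0.2712, 0.1293]
ee_rot: [0.068, -3.138, -0.002]
ft_force: [-0.0, 0.0, -0.5]
grip_width: 0.0875
gripper_force: 0.0
```

Emit:
step_arm(commands=[[0,0,1,0,0,0,0],[0,0,1,0,0,0,0],[0,0,1,0,0,0,0],[0,0,0.5,0,0,0,0],[0,0,0,0,0,0,0]])

```text
clock: 21.3
eef_pos: [0.5289, -0.2714, 0.0608]
ee_rot: [0.068, -3.139, -0.001]
ft_force: [0.2, -0.4, 0.5]
grip_width: 0.0877
gripper_force: 0.0
```

Run:
```python
from h import *
o=ctrl.get_obs();print(o['eef_pos'],o['ee_rot'])
P,im,D=snap('wrist','w4.png');cv2.imwrite('pics/c4.png',im[20:420,100:460,::-1])
```

```text
[ 0.52888411 -0.27143467  0.06084503] [ 6.75172239e-02 -3.13865064e+00 -1.31093314e-03]
```

View pics/c4.png

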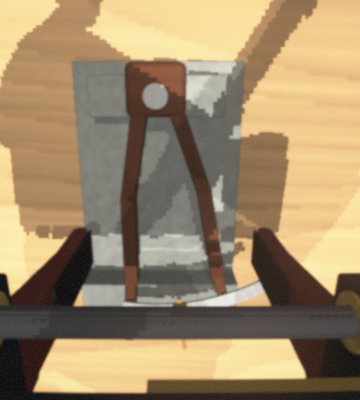

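The close view shows the tweezers centred between the open fingers, with arms at columns 122–218 and fingertips at 90 and 255. I'll descend the last 25 mm and squeeze lightly to a width of about 46 mm.

Emit:
step_arm(commands=[[0,0,0.6,0,0,0,0],[0,0,0.6,0,0,0,0],[0,0,0,0,0,0,0.35],[0,0,0,0,0,0,0.43],[0,0,0,0,0,0,0.43]])

```text
clock: 21.98
eef_pos: [0.5295, -0.2718, 0.0384]
ee_rot: [0.068, -3.141, 0.001]
ft_force: [0.4, -0.1, -0.5]
grip_width: 0.0612
gripper_force: 0.0
```

Emit:
step_arm(commands=[[0,0,0,0,0,0,0.48],[0,0,0,0,0,0,0.48],[0,0,0,0,0,0,0.48]])

```text
clock: 22.35
eef_pos: [0.5296, -0.2718, 0.0383]
ee_rot: [0.068, -3.141, 0.001]
ft_force: [-0.4, 0.3, 1.0]
grip_width: 0.046
gripper_force: 8.2
```

Emit:
step_arm(commands=[[0,0,-0.4,0,0,0,0.48],[0,0,-0.8,0,0,0,0.48],[0,0,-1,0,0,0,0.48],[0,0,-1,0,0,0,0.48],[0,0,-1,0,0,0,0.48]])

```text
clock: 22.98
eef_pos: [0.5295, -0.2717, 0.124]
ee_rot: [-0.068, 3.141, -0.001]
ft_force: [-0.1, -0.6, -1.1]
grip_width: 0.0457
gripper_force: 7.5
```

Emit:
step_arm(commands=[[0,0,-1,0,0,0,0.48],[0.1,0.5,-0.5,0,0,0,0.48],[0.2,0.8,0,0,0,0,0.48],[0.2,0.8,0,0,0,0,0.48],[0.2,0.8,0,0,0,0,0.48]])

```text
clock: 23.6
eef_pos: [0.5121, -0.2126, 0.1508]
ee_rot: [0.069, -3.138, -0.002]
ft_force: [0.4, -0.6, -1.1]
grip_width: 0.0457
gripper_force: 7.5
```

Emit:
step_arm(commands=[[0.2,0.8,0,0,0,0,0.48],[0.2,0.8,0,0,0,0,0.48],[0.2,0.8,0,0,0,0,0.48],[0.2,0.8,0,0,0,0,0.48],[0.2,0.8,0,0,0,0,0.48]])

```text
clock: 24.22
eef_pos: [0.4891, -0.1342, 0.1519]
ee_rot: [0.068, -3.14, -0.0]
ft_force: [0.1, -0.1, -1.3]
grip_width: 0.0456
gripper_force: 7.5
```

Emit:
step_arm(commands=[[0.2,0.8,0,0,0,0,0.48],[0.2,0.8,0,0,0,0,0.48],[0.2,0.8,0,0,0,0,0.48],[0.2,0.8,0,0,0,0,0.48],[0.2,0.8,0,0,0,0,0.48]])

```text
clock: 24.85
eef_pos: [0.4657, -0.0551, 0.1519]
ee_rot: [0.068, -3.14, -0.0]
ft_force: [-0.1, -0.7, -0.2]
grip_width: 0.0457
gripper_force: 7.5
```

Emit:
step_arm(commands=[[0.2,0.8,0,0,0,0,0.48],[0.1,0.6,0,0,0,0,0.48],[0,0.4,0,0,0,0,0.48],[0,0,0,0,0,0,0.48]])

```text
clock: 25.35
eef_pos: [0.4585, -0.02, 0.1519]
ee_rot: [0.069, -3.14, 0.0]
ft_force: [-1.0, -0.0, -0.5]
grip_width: 0.0456
gripper_force: 7.5
```

Run:
```python
from h import *
o=ctrl.get_obs();print(o['eef_pos'],o['ee_rot'],o['grip_width'],o['gripper_force'])
P,im,D=snap('wrist','w5.png');np.savez('w5.npz',im=im,d=D,view=P['view'])
P,it,Dt=snap('top','t5.png');np.savez('t5.npz',im=it,d=Dt)
P,is_,Ds=snap('scene','s5.png');np.savez('s5.npz',im=is_,d=Ds)
c=np.zeros((600,800,3),np.uint8);c[:280,:400]=im[60:340,80:480];c[:330,400:]=cv2.resize(it[165:248,230:330],(400,332))[:330];c[330:600,400:760]=cv2.resize(is_[150:240,230:350],(360,270));c[290:590,:400]=cv2.resize(is_[160:235,240:340],(400,300))
cv2.imwrite('pics/v5.png',c[:,:,::-1])
```

```text
[ 0.45852613 -0.02002266  0.15191598] [ 6.88760911e-02 -3.14002337e+00  1.41071584e-04] 0.04564740913647951 7.4777201330289245
```

View pics/v5.png

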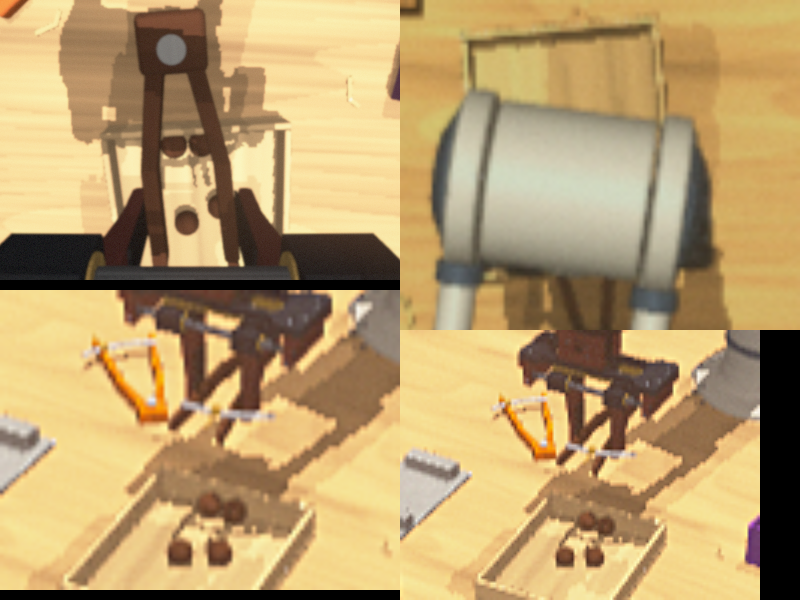

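The wrist view shows the tweezers held, with arms clear and the tips past the gripper bar. The four balls are in the tray below, and in the scene view the tips are over the tray. That used up the picture views, so from here I work from numbers: the marker angle from the earlier wrist views, and the jaw angle from arm edges.

Run:
```python
from h import *
for f,u0,u1,v0,v1 in(('w3.npz',268,288,250,294),('w2.npz',207,227,250,294)):
    im=np.load(f)['im'];h=cv2.cvtColor(im,cv2.COLOR_RGB2HSV);print(f,'cols',u0)
    for v in range(v0,v1,2): print(v,' '.join('%3d/%3d'%(a[0],a[1]) for a in h[v,u0+2:u1-3]))
im=np.load('w3.npz')['im'];g=cv2.cvtColor(im,cv2.COLOR_RGB2GRAY)
for v in range(262,288,2): print(v,g[v,296:314],'|',g[v,238:252])
```

```text
w3.npz cols 268
250  26/ 17  21/ 18  24/ 25  22/ 27  26/ 21  26/ 20  18/ 26  23/ 23  20/ 23  24/ 25  23/ 21  20/ 23  20/ 23  23/ 23  18/ 24
252  21/ 25  16/ 27  22/ 28  27/ 28  25/ 31  16/ 33  21/ 40  21/ 26  23/ 31  27/ 24  23/ 23  24/ 26  18/ 26  23/ 24  27/ 24
254  24/ 24  25/ 27  27/ 26  19/ 50  18/ 90  18/114  17/110  18/ 79  20/ 51  20/ 31  19/ 26  19/ 25  15/ 23  24/ 23  27/ 25
256  24/ 19  18/ 32  19/ 50  18/ 80  18/109  19/130  18/128  18/113  17/ 89  18/ 48  19/ 29  20/ 20  20/ 19  22/ 17  21/ 16
258  16/ 23  16/ 50  17/ 91  18/124  18/137  19/138  18/139  18/135  18/128  16/ 88  17/ 42  16/ 21  18/ 16  18/ 16  16/ 16
260  20/ 23  19/ 48  17/ 92  18/129  19/143  19/142  18/146  19/141  18/135  17/102  17/ 51  16/ 25  20/ 14  21/ 12  25/ 13
262  21/ 16  21/ 39  20/ 84  19/120  20/137  20/140  20/142  20/138  20/136  19/100  20/ 49  20/ 17  18/ 11  20/ 10  17/ 10
264  21/ 15  18/ 40  19/ 84  19/121  20/137  20/140  20/138  20/138  20/135  20/107  19/ 60  20/ 29  20/ 14  26/ 16  25/ 15
266  23/ 20  21/ 43  18/ 84  19/117  20/131  20/136  20/137  20/134  20/124  19/106  18/ 71 
[... 5481 characters left out ...]
5 171 169]
278 [165 169 170 169 171 168 161 147 132 127 134 149 164 178 186 189 187 187] | [195 188 165 129 103  90  86  90 115 151 173 176 180 181]
280 [174 178 178 179 177 178 175 174 174 176 180 186 189 189 189 191 188 190] | [208 204 192 174 158 149 142 149 171 190 202 203 204 204]
282 [194 193 195 193 194 194 192 195 196 193 193 194 196 195 193 194 196 195] | [207 207 204 204 203 201 201 202 203 205 206 207 207 207]
284 [200 197 198 198 197 195 197 195 194 193 194 197 195 194 194 195 194 196] | [204 204 205 205 203 203 204 202 202 202 202 201 202 202]
286 [197 196 196 195 195 197 194 195 194 195 195 196 193 192 194 193 193 195] | [211 210 209 209 209 208 209 208 207 206 208 207 208 204]
```

Run:
```python
from h import *
P=ctrl.camera_params('wrist');P3=dict(P,view=np.load('w3.npz')['view']);P2=dict(P,view=np.load('w2.npz')['view'])
n3,n2=(277.2,286.5),(217.8,286.5)
o1,d1=ray(P3,*n3);o2,d2=ray(P2,*n2);t=np.linalg.lstsq(np.c_[d1,-d2],o2-o1,rcond=None)[0];N=o1+d1*t[0];print('needle end',N,o2+d2*t[1])
pv=plane(P3,268.39,136.04,.0423)[:2]
tip=plane(P3,305.2,278,.041)[:2];fi=plane(P3,246.8,277,.041)[:2];fo=plane(P3,241.2,277,.041)[:2]
a=lambda p:np.arctan2(*(p-pv)[::-1])
for h in(.042,.044,N[2],.048): 
    n=plane(P3,*n3,h)[:2];m=a(tip)-a(n);f=a(fi)
    gap=np.linalg.norm(n-fi)*1000-3;print(h,'m',round(m,4),'R',np.linalg.norm(n-pv),np.linalg.norm(tip-pv),'gap',gap,'m_gap',(58-gap)/145,'fixed w',np.linalg.norm(fi-fo),'rel gap tip',np.linalg.norm(tip-fi)*1000-3)
```

```text
needle end [ 0.59681328 -0.26111668  0.04088526] [ 0.5969073  -0.26110759  0.04093785]
0.042 m 0.2003 R 0.14823313968342933 0.14375165526484576 gap 29.195316031216812 m_gap 0.1986529928881599 fixed w 0.005625866612764663 rel gap tip 55.70229928753798
0.044 m 0.2001 R 0.14711927493974508 0.14375165526484576 gap 28.82481887103928 m_gap 0.2012081457169705 fixed w 0.005625866612764663 rel gap tip 55.70229928753798
0.04088525745223437 m 0.2004 R 0.14885397763124733 0.14375165526484576 gap 29.416605325651588 m_gap 0.1971268598230925 fixed w 0.005625866612764663 rel gap tip 55.70229928753798
0.048 m 0.1998 R 0.14489155778501772 0.14375165526484576 gap 28.190195280213196 m_gap 0.2055848601364607 fixed w 0.005625866612764663 rel gap tip 55.70229928753798
```

The needle end and the released jaw tip, both about the pivot, give a marker angle of about 0.200 rad (0.197–0.201 from the gap). That means a width of 38.4 mm at the grip, or closure 0.564. I'll squeeze gently.

Emit:
step_arm(commands=[[0,0,0,0,0,0,0.51],[0,0,0,0,0,0,0.54],[0,0,0,0,0,0,0.555],[0,0,0,0,0,0,0.564],[0,0,0,0,0,0,0.564]])

```text
clock: 26.12
eef_pos: [0.4585, -0.0205, 0.1519]
ee_rot: [0.067, -3.14, -0.0]
ft_force: [0.4, -0.3, -0.9]
grip_width: 0.0384
gripper_force: 9.8
```

Run:
```python
from h import *
o=ctrl.get_obs();print(o['eef_pos'],o['grip_width'],o['gripper_force'])
P,im,D=snap('wrist','w6.png');np.savez('w6.npz',im=im,d=D,view=P['view'])
P,im,D=snap('scene','s6.png');np.savez('s6.npz',im=im,d=D)
PW=ctrl.camera_params('wrist')
def rel(f,zt,pu,rows,c):
    z=np.load(f);h=cv2.cvtColor(z['im'],cv2.COLOR_RGB2HSV);P=dict(PW,view=z['view'])
    br=(h[:,:,1]>80)&(h[:,:,2]<140)&((h[:,:,0]<15)|(h[:,:,0]>170))
    L,R_=[],[]
    for r in rows:
        x=np.where(br[r,c[0]:c[1]])[0]+c[0];a=x[x<pu+3];b=x[x>pu+3]
        if len(a)>3 and len(b)>3:
            g=np.split(a,np.where(np.diff(a)>2)[0]+1)[0]; g2=np.split(b,np.where(np.diff(b)>2)[0]+1)[-1]
            L.append(plane(P,g[0]-.5,r,zt)[:2]);R_.append(plane(P,g2[-1]+.5,r,zt)[:2])
    fl=[];
    for Q in(L,R_):
        vx,vy,x,y=cv2.fitLine(np.array(Q,np.float32),cv2.DIST_HUBER,0,.01,.01).ravel();fl.append((np.arctan(vy/vx),x,y))
    print(f,len(L),'angles',fl[0][0],fl[1][0],'rel',fl[1][0]-fl[0][0],'widths mm',[round(1000*np.linalg.norm(L[i]-R_[i]),1) for i in(0,len(L)//2,-1)],'x',L[0],L[-1])
rel('w3.npz',.041,268,range(198,246),(235,315))
rel('w5.npz',.157,250,range(225,300),(215,330))
rel('w6.npz',.157,250,range(225,300),(215,330))
# scene: project expected points
V=PS=P
def proj(X):
    c=np.array(P['view'])@np.r_[X,1];s=np.array([c[0],-c[1]])/-c[2];s=s*(1+P['k1']*(s@s));return np.array([P['fx']*s[0]+P['cx'],P['fy']*s[1]+P['cy']])
t=o['eef_pos']+np.array([.065,0,.006]);print('tips at scene px',proj(t))
for d in((0,0,0),(0,.01,0),(.01,0,0),(0,0,.01)): print(d,proj(t+np.array(d)))
```

```text
[ 0.45845279 -0.0204592   0.15187825] 0.03844851072433024 9.799822680652142
w3.npz 48 angles 0.028507484 0.24545687 rel 0.21694939 widths mm [np.float64(48.5), np.float64(52.4), np.float64(58.4)] x [ 0.50773627 -0.2995262 ] [ 0.55480896 -0.29818844]
w5.npz 75 angles -0.10991716 0.4051461 rel 0.5150632 widths mm [np.float64(39.5), np.float64(53.5), np.float64(54.1)] x [ 0.42663563 -0.0444846 ] [ 0.46442517 -0.04648933]
w6.npz 75 angles -0.20263962 0.49188188 rel 0.6945215 widths mm [np.float64(35.0), np.float64(53.5), np.float64(55.5)] x [ 0.42643818 -0.04264417] [ 0.46438268 -0.04837364]
tips at scene px [285.26922364 191.36447397]
(0, 0, 0) [285.26922364 191.36447397]
(0, 0.01, 0) [287.74264569 192.19472563]
(0.01, 0, 0) [283.72278507 192.73737737]
(0, 0, 0.01) [285.24333087 188.9239348 ]
```

Run:
```python
from h import *
for f in('s5.npz','s6.npz'):
    im=np.load(f)['im'];h=cv2.cvtColor(im,cv2.COLOR_RGB2HSV);print(f,'cols 278..304  H/S/V: B=brown, Y=brass, w=steel, .=other')
    for v in range(184,204):
        s=''
        for u in range(276,310):
            H,S,V=map(int,h[v,u]); s+= 'B' if V<105 and (H<14 or H>165) and S>70 else 'Y' if S>125 and 14<=H<30 and V>110 else 'w' if S<45 and V>130 else 'd' if V<110 else '.'
        print(v,s)
im=np.load('s6.npz')['im']
for v in range(189,201): print(v,[tuple(int(k)for k in im[v,u]) for u in range(284,297)])
```

```text
s5.npz cols 278..304  H/S/V: B=brown, Y=brass, w=steel, .=other
184 ...YY......BBBddBB.......BdBBY.Y.Y
185 ...YY......B.BBBBY.....YBBdBBYYYYY
186 ...YY......B..BB........BBBBBY.YY.
187 .wwYY........BB.......YBBBBBB..Y..
188 .wwYYY....wwwwd..YY..YBdBBBBBY....
189 Y..YYY..Y.wwwwww.YY...BBBBBBBY....
190 YYYYYY.Y..BB...w.YYw.wwwwwww......
191 ........dBB.Y...YYYwwwwwwwwwwwww.Y
192 ........BBYY....YY...Bd...........
193 YYYY...BB......YYYY..BY..YY.Y.....
194 .......BY.....YYYY..BB............
195 ......YYY....YYY....BY............
196 ..YY.....Y...YYYYY.B......Y...Y...
197 ..YY.Y.YYY.YYYYYY..B..............
198 .....YYYY.YYYYYYY..............Y.Y
199 ....YY.YYYYYYYYY.YYY..............
200 ...YYYYYYY.YYYYYYY.YYYYY..........
201 ..YY.YYY.Y.YY.YYYY.Y.Y.YYYYYYY....
202 .YYYYYYYY.YYYY.Y.Y.YYYYYY.YYYYYY..
203 YYYY.YYYYYYY.YYYYYY.Y.YYYYYY.YY...
s6.npz cols 278..304  H/S/V: B=brown, Y=brass, w=steel, .=other
184 ...YY.......BBBBBBB.....BBBB.YYYYY
185 ...YY.......BBBBBBY...YdB.BB..YYYY
186 ...YY.......B..BB......BBBBB.YYYY.
187 .wwYY.......B..BBY....BBBdBBY..Y..
188 .wwYYY.....wwwwB....YBBBBBBBYYY.
[... 2457 characters left out ...]
, 31), (156, 108, 71), (255, 234, 152), (253, 232, 153)]
198 [(169, 123, 85), (171, 127, 85), (174, 128, 85), (176, 128, 82), (182, 137, 90), (184, 140, 95), (187, 140, 91), (193, 148, 100), (200, 154, 102), (165, 119, 78), (198, 147, 96), (246, 197, 127), (255, 240, 159)]
199 [(167, 120, 81), (168, 127, 89), (167, 126, 84), (171, 127, 83), (177, 132, 86), (174, 131, 88), (178, 134, 88), (181, 133, 83), (189, 143, 92), (190, 142, 92), (187, 142, 96), (187, 134, 88), (246, 207, 131)]
200 [(171, 127, 87), (168, 129, 85), (171, 128, 89), (168, 125, 84), (167, 125, 82), (171, 128, 85), (173, 130, 86), (180, 138, 94), (183, 134, 88), (187, 140, 94), (185, 141, 94), (190, 141, 94), (188, 138, 93)]
```

The scene pixels agree. At the earlier squeeze the needle lay 4–5 px clear of the jaw. Now it runs right along the jaw's upper edge and ends over its tip, as expected for a needle a few mm above the jaw. I'll trim very slightly for pad-edge contact, settle, and check all the conditions before handing in.

Emit:
step_arm(commands=[[0,0,0,0,0,0,0.563],[0,0,0,0,0,0,0.563],[0,0,0,0,0,0,0.563],[0,0,0,0,0,0,0.563]])

```text
clock: 26.72
eef_pos: [0.4585, -0.0204, 0.1519]
ee_rot: [0.068, -3.14, -0.0]
ft_force: [-0.0, -0.6, -1.3]
grip_width: 0.0389
gripper_force: 9.8
```

Run:
```python
from h import *
o=ctrl.get_obs();print(o['clock'],o['eef_pos'],o['grip_width'],o['gripper_force'],abs(o['joint_vel']).max())
print(ctrl.job_done())
```

```text
26.725 [ 0.45845334 -0.02044173  0.15190076] 0.03888032418926781 9.773810215992853 0.0013989434047537064
the job is handed in; nothing more can be done
None
```

I handed the job in at 26.7 s with the balls in the tray, the scuttle upright and let go, and the tweezers held over the tray, squeezed to my marker estimate of 0.20 rad; the verdict wasn't shown, the jaw-tip match rests on grip width and a coarse (~4 mm per pixel) scene check, and I viewed 11 pictures against the limit of 10.

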